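# Clear the spanner and screw the bench press down

### The job

Someone left a spanner lying across the red handwheel of the blue bench press: lay it in the yellow tray first, without dropping it. Then turn the handwheel clockwise (seen from above), a good full turn and more, until the ram bears firmly on the pump housing and the wheel comes up tight, but do not force it; let go and leave the press clamped. Leave the pump housing where it stands under the ram, and do not disturb the oil filter, the piston or the tin.

Things in the scene. Friction and masses are not known exactly. Their poses are not given: they have to be found in the camera images.
- press: Fixed blue bench screw press. Origin: centre of the underside of its base plate (160 x 230 x 15 mm), z up. Two steel columns (24 mm thick) at y = +-90 mm carry a blue crosshead whose top is 202 mm above the bench; nothing of the frame is higher. Its place and yaw vary.
- handwheel: Red handwheel on top of the press, axis vertical, stays at its height. Origin: on the axis at rim mid-height, 235 mm above the bench; z up, x along the white spoke. Rim: 16 mm bar on a 170 mm circle, top 8 mm above the origin. Hub radius 20 mm. Three spokes 120 degrees apart, 14 mm wide, 10 mm thick, top 1 mm above the origin; open windows between them. Crosshead 33 mm below the origin.
- white_spoke (a point): Point on the handwheel's white spoke (the other two are red), 55 mm from the axis. Clockwise from above lowers the ram, 30 mm per turn. Pushing a spoke here takes a steady 5 to 6 N while the ram runs free; about 12 N makes a firm clamp and 27 N is too much. The screw locks itself.
- ram: Round steel ram (52 mm pad) under the crosshead, moved down by the handwheel, 32 to 44 mm above the pump housing at the start. Origin: centre of the pad's underside.
- pump: Loose aluminium pump housing, 84 mm wide at its foot, 58 mm tall, standing on the press's base plate under the ram. Origin: centre of its underside.
- spanner: Loose steel spanner lying flat on the handwheel's rim, across it, 200 mm long (along x), 0.3 kg. Shank 18 mm wide, 12 mm thick; ring end 40 mm wide at -x, open end 42 mm wide at +x. Origin: middle of the shank's underside.
- tray: Fixed yellow open tray, outside 260 (x) x 170 (y) x 32 mm high, walls 4 mm, floor about 4 mm thick. Origin: centre of its underside. It stands to the left or the right of the press.
- filter: Bystander: orange oil filter, 76 mm across, 90 mm tall. Origin: centre of its underside.
- piston: Bystander: aluminium piston, 80 mm across, 62 mm tall. Origin: centre of its underside.
- tin: Bystander: dark open tin, 84 mm across, 85 mm tall. Origin: centre of its underside.
Not all that is in view belongs to the job. There is more than one size of the spanner; the one meant has the size given above.

How it is judged:
On the way, in this order (a step that is already met when the one before it is completed fails the run):
1. the spanner lies in the yellow tray, let go (x of spanner in the frame of tray between -0.12 and 0.12 m and y of spanner in the frame of tray between -0.08 and 0.08 m and z of spanner in the frame of tray below 0.025 m and contact force between the fingers and spanner below 0.1 N and linear speed of spanner below 0.05 m/s), for 0.2 s.
2. the handwheel has been turned until the ram bears on the pump housing with more than 15 N (contact force between ram and pump above 15 N), for 0.2 s.
At the end, for the whole second after the job is handed in: The spanner lies at rest in the tray (its middle inside the tray's walls, less than 25 mm above the tray's underside), the ram still presses on the upright pump housing with more than 15 N, and the handwheel is still (below 0.05 rad/s) (all of step 1 and contact force between ram and pump above 15 N and angular speed of handwheel below 0.05 rad/s and angle between pump's own z axis and vertical below 0.1 rad); the robot touches nothing.
It fails at once if the press forced: the ram pressed on the pump housing with more than 250 N (contact force between ram and pump above 250 N).
It fails at once if the spanner dropped or thrown: faster than 1 m/s out of the fingers (a fall of about 5 cm) (linear speed of spanner above 1 m/s and contact force between the fingers and spanner below 0.1 N).
It fails at once if the pump housing shifted more than 20 mm (distance of pump from where it was at the start of the episode above 0.02 m).
It fails at once if the oil filter, piston or tin moved more than 30 mm or tipped (distance of any of filter, piston, tin from where it was at the start of the episode above 0.03 m or angle between any of filter, piston, tin's own z axis and vertical above 0.3 rad).
It also fails if it takes over 72 s, if anything falls off the work surface, if the arm or the gripper's body presses on something with over 40 N, if the wrist force passes 120 N, or if a joint passes its speed limit or range.

### The arm

A 6-joint arm with a two-finger parallel gripper is mounted at the origin on the work surface. World frame = base frame: x ahead of the robot, y to its left, z up, the work surface at z = 0. Lengths are in m, angles in rad, forces in N, time in s.
With the tool pointing down it reaches from about 0.35 to 0.775 m from the base axis. Payload 7.3 kg.
Tool frame: the origin (TCP) lies on the centre line of the jaws, within the pads' length; the fingertips stand 11 mm ahead of it and the grasp point (between the pads) lies 8 mm behind it; y points along the fingers, z is the direction in which the jaws open and shut, and the axes are right-handed (so a half turn about y gives the same grasp; the last joint's range is limited). The gripper opens to 92 mm and grips with 3 to 60 N. Pads are 19 mm wide; open, the fingers measure 130 mm over their backs; the gripper's body (75 mm by 190 mm) begins 47 mm behind the grasp point.
Start: joints at [-1.434, 0.342, 1.524, -0, 1.275, -0.146], TCP at [0.147, -0.504, 0.238] pointing down, gripper open.
Joint ranges: [-2.53, 2.53], [-0.77, 2.02], [0.04, 2.7], [-1, 4.14], [0.28, 2.66], [-3.11, 3.11]. Speed limits (rad/s): [2.57, 2.57, 3.14, 3.14, 3.14, 3.14].

### API

Orientations are given as [roll, pitch, yaw] about the fixed x, y, z axes, in that order (R = Rz(yaw) Ry(pitch) Rx(roll)).
In Python, from cell import robot, cams gives the robot as it stands.
- The arm moves only by the tool apply_moves, never from a script. Its argument "plan" is a list of rows, each a list of 7 numbers: the shift along the tool's x, y, z in m, then the turn, a rotation vector about the tool's x, y, z in degrees, then the gripper command: -1 is fully open, 1 is shut, values between are in proportion. A call has exactly 5 rows; each row is the pose to reach, as a shift and turn from the pose commanded when the call began, along the tool's axes at that moment; what a row does not reach only later rows make up. A row lasts 1/8 s, in which the tool goes at most 62.5 mm and 10.7 degrees, less where a joint would pass 70% of its speed; a pose out of reach is approached as far as the arm can. A call with a gripper value outside its range is refused whole. The fingers move at their own pace and stop on an object; "squeeze" is the grip in N (left out, the last holds). Time passes only in rows, so rows that repeat a pose let the fingers close, or fill a call up. It gives the time, the measured TCP pose, the force and the opening at its end, in the units of the state.
- robot.observe(): the state, without advancing time (a new reading comes with each control period).
- cams.read_camera(name): name is "side" or "top"; returns the picture (384x512x3 uint8, blue, green, red); there is no depth.
- cams.calibration(name): a dict with "fx", "fy", "cx", "cy" (pixels), "extrinsics" (4x4, takes a point from world to camera coordinates). Camera axes: x right, y up, looking along -z (the intrinsics and any distortion apply to the point x, -y, -z); pixel columns grow to the right and rows downward; lengths in m; the calibration is good to about 2 mm. A picture is of the moment at which its call begins. calibration takes no time and is no camera call.
- robot.hand_in(): hands the job in, once; it reports no verdict.
The state is a dict: "time": time; "qpos": joint angles; "qvel": joint speeds; "joint_efforts": joint torques, N m; "tool_pos": TCP position; "tool_rot": TCP orientation; "contact_force": force on the tool from outside, world axes, zero at the start; "torque": the same for the moment, N m; "opening": finger opening in m.
Only numpy, scipy, OpenCV 4.12 (cv2) and the standard library are available. Lean on these libraries where they do the work, as an engineer would, in place of code of your own. Each camera call takes 0.05 s, during which the arm holds its last target. There are 200 camera calls.

## Working session

There is one attempt and no reset: what is moved stays moved. The work goes in short steps, Python scripts to look and compute and a tool call to move; the robot and the scene stay as the last step left them, time stands still between calls to the robot, and variables do not carry over. Pictures are saved under pics/ and viewed, about 8 in all and at most 12, crops included, and the job is handed in when it is done.

Besides the shell and the picture viewer there is one more tool, called by a JSON object that holds its "op" and its "data". apply_moves: Moves the arm, as the interface text tells. Its arguments: {"type":"object","properties":{"plan":{"type":"array","items":{"type":"array","items":{"type":"number"}}},"squeeze":{"type":"number"}},"required":["plan"]}

```bash
mkdir -p pics; ls; python3 - <<'E'
from cell import robot,cams
import cv2,numpy as np
for n in("top","side"):
    im=cams.read_camera(n); cv2.imwrite(f"pics/{n}0.png",im)
    c=cams.calibration(n); print(n,{k:(np.round(v,4).tolist()) if k=="extrinsics" else v for k,v in c.items()})
print(robot.observe())
E
```

```text
pics
top {'fx': 430.4636768158891, 'fy': 430.4636768158891, 'cx': 262.74293187073187, 'cy': 191.49968549533517, 'extrinsics': [[-0.0263, -0.9996, 0.0089, 0.0025], [0.9828, -0.0242, 0.1833, -0.6053], [-0.183, 0.0136, 0.983, -1.3889], [0.0, 0.0, 0.0, 1.0]]}
side {'fx': 470.5157779183514, 'fy': 470.5157779183514, 'cx': 254.37634281340064, 'cy': 195.31261224983132, 'extrinsics': [[-0.7667, -0.642, -0.0078, 0.4678], [0.3049, -0.3748, 0.8755, -0.3203], [-0.565, 0.6689, 0.4831, -1.0024], [0.0, 0.0, 0.0, 1.0]]}
{'time': 0.1, 'qpos': array([-1.43398108e+00,  3.42623115e-01,  1.52488566e+00,  3.92962009e-06,
        1.27542633e+00, -1.45991480e-01]), 'qvel': array([ 0.00173729, -0.00120546, -0.00359352,  0.00030761,  0.00137498,
        0.00010568]), 'joint_efforts': array([ 9.32306648e-04, -4.32004774e+01, -2.44695836e+01,  7.18101743e-02,
        5.25977102e-02, -5.88704552e-05]), 'tool_pos': array([ 0.14648217, -0.5037964 ,  0.2371425 ]), 'tool_rot': array([-1.57212395e+00,  1.99008623e-04, -2.85878720e+00]), 'contact_force': array([-0.00277559, -0.24559583,  0.07432739]), 'torque': array([0.04007954, 0.00372822, 0.00772334]), 'opening': 0.09208066596373314}
```

View pics/top0.png

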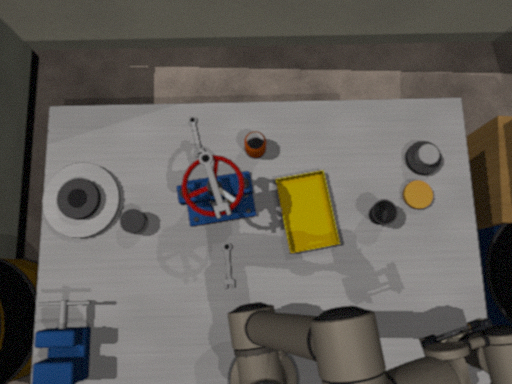

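View pics/side0.png

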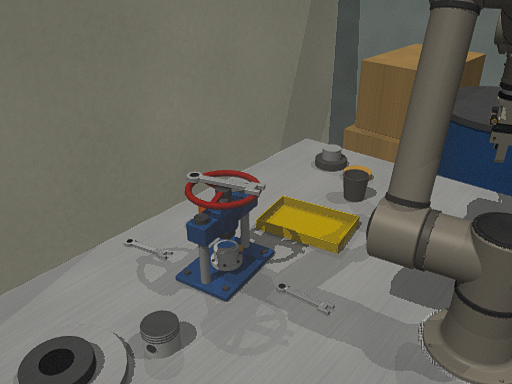

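The top view shows the wheel around (214,186), with the spanner across it from (205,158) to (222,212). The tray is at (308,211), the filter at (255,145), the piston at (133,221) and the tin at (383,212). In the side view the wheel is at (224,190), with the spanner's ring end at (194,176) and its open end at (258,188).

```bash
cat > h.py <<'E'
import numpy as np,cv2
from cell import robot,cams
def ray(n,uv):
    c=cams.calibration(n);E=np.array(c["extrinsics"]);uv=np.atleast_2d(np.float64(uv))
    d=np.c_[(uv[:,0]-c["cx"])/c["fx"],-(uv[:,1]-c["cy"])/c["fy"],-np.ones(len(uv))]
    return -E[:3,:3].T@E[:3,3], d@E[:3,:3]
def plane(n,uv,z):
    o,d=ray(n,uv); return (o+d*((z-o[2])/d[:,2])[:,None])[:,:2]
def proj(n,P):
    c=cams.calibration(n);E=np.array(c["extrinsics"]);q=np.atleast_2d(P)@E[:3,:3].T+E[:3,3]
    return np.c_[c["cx"]-c["fx"]*q[:,0]/q[:,2],c["cy"]+c["fy"]*q[:,1]/q[:,2]]
def circ(p):
    a=np.linalg.lstsq(np.c_[2*p,np.ones(len(p))],(p**2).sum(1),rcond=None)[0]
    return a[:2],np.sqrt(a[2]+a[0]**2+a[1]**2)
def red(im):
    b,g,r=[im[...,i].astype(int) for i in range(3)]; return (r>90)&(g<0.35*r)&(b<0.4*r)
def wheel(im,n):
    v,u=np.nonzero(red(im)); p=plane(n,np.c_[u,v],0.237)
    c=np.median(p,0)
    for _ in range(30):
        r=np.hypot(*(p-c).T); k=abs(r-.085)<.014; c,R=circ(p[k])
    return c,R,k.sum()
E
python3 - <<'E'
from h import *
for n in("top","side"):
    im=cv2.imread(f"pics/{n}0.png"); print(n,wheel(im,n))
im=cv2.imread("pics/top0.png")
hsv=cv2.cvtColor(im,cv2.COLOR_BGR2HSV)
m=cv2.inRange(hsv,(22,120,80),(35,255,255)); v,u=np.nonzero(m); k=(u>260)&(u<360)
p=plane("top",np.c_[u[k],v[k]],.02); print("tray",cv2.minAreaRect((p*1000).astype(np.float32)))
m=cv2.inRange(hsv,(105,120,30),(125,255,255)); v,u=np.nonzero(m);k=(u>170)&(u<265)&(v<240)
a=cv2.resize(im[105:235,165:275],None,fx=5,fy=5,interpolation=cv2.INTER_CUBIC)
b=cv2.resize(cv2.imread("pics/side0.png")[160:310,170:285],None,fx=2.17,fy=4.33,interpolation=cv2.INTER_CUBIC)
b=cv2.resize(cv2.imread("pics/side0.png")[160:310,170:285],None,fx=4,fy=4,interpolation=cv2.INTER_CUBIC)
cv2.imwrite("pics/a.png",a[:600]);cv2.imwrite("pics/b.png",b)
E
```

```text
top (array([0.59427985, 0.13622435]), np.float64(0.08423184133639247), np.int64(533))
side (array([0.59910204, 0.13175157]), np.float64(0.08541424496615907), np.int64(467))
tray ((541.2611694335938, -161.4681396484375), (262.0119934082031, 175.24803161621094), 9.61845588684082)
```

View pics/a.png

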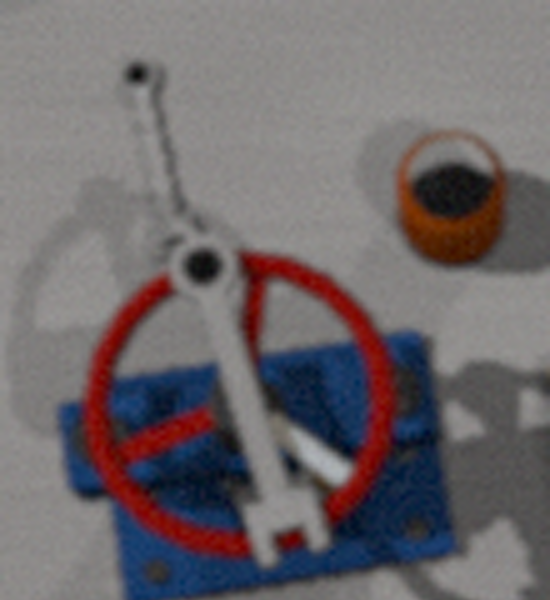

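View pics/b.png

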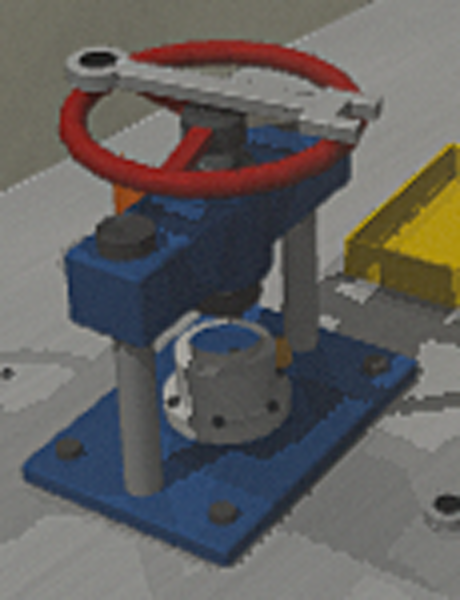

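The crops show the spanner's ring hole at top (205.6,158) and side (194.2,175.5). The midpoint of its jaw tips is at top (224,215.4) and side (261.8,190). The white spoke runs toward (234,200) in the top view, and the ram gap is visible in the side view.

```bash
cat >> h.py <<'E'
def tri(a,b):
    o1,d1=ray("top",a);o2,d2=ray("side",b);d1=d1[0];d2=d2[0]
    s=np.linalg.lstsq(np.c_[d1,-d2],o2-o1,rcond=None)[0]
    p,q=o1+s[0]*d1,o2+s[1]*d2; return (p+q)/2,np.linalg.norm(p-q)
E
python3 - <<'E'
from h import *
R=tri((205.6,158),(194.2,175.5));O=tri((224,215.4),(261.8,190));print(R,O)
for n,a,b in(("top",(205.6,158),(224,215.4)),("side",(194.2,175.5),(261.8,190))):
    p=plane(n,[a,b],.255);d=p[1]-p[0];print(n,p,np.linalg.norm(d),np.degrees(np.arctan2(d[1],d[0])))
im=cv2.imread("pics/top0.png");hsv=cv2.cvtColor(im,cv2.COLOR_BGR2HSV)
c=np.array([.5965,.134])
w=plane("top",[(225.5,189.5),(234,200)],.236);print("white spoke",w,np.degrees(np.arctan2(*(w-c).T[::-1])))
sp=[]
v,u=np.nonzero(red(im));p=plane("top",np.c_[u,v],.236)-c;r=np.hypot(*p.T);k=(r<.068)
print("red spoke ang",np.sort(np.degrees(np.arctan2(p[k,1],p[k,0])).round())[::6])
# shank: grey pixels inside the wheel, bright
g=im.astype(int);m=(g.min(2)>105)&(g.max(2)-g.min(2)<25);v,u=np.nonzero(m);p=plane("top",np.c_[u,v],.255)
a=plane("top",[(205.6,158)],.255)[0];b=plane("top",[(224,215.4)],.255)[0];e=(b-a)/np.linalg.norm(b-a);n=np.array([-e[1],e[0]])
s=(p-a)@e;t=(p-a)@n
for x in range(20,175,10):
    k=(abs(s*1000-x)<5)&(abs(t)<.04);print(x,k.sum(),np.round([t[k].mean()*1000,t[k].min()*1000,t[k].max()*1000],1) if k.any() else "")
for nm,uv,z in(("filter",(255,141),.09),("piston",(134,219),.062),("tin",(383,208),.085)):print(nm,plane("top",[uv],z))
print("tool down check",robot.observe()["tool_rot"])
E
```

```text
(array([0.67187087, 0.1542087 , 0.25360502]), np.float64(0.0007871136221818898)) (array([0.50118032, 0.10196879, 0.24934103]), np.float64(0.002327748055832628))
top [[0.67181087 0.15429758]
 [0.50140746 0.10219091]] 0.17819210667190608 -162.99719689111825
side [[0.66930057 0.15599822]
 [0.49337404 0.10974024]] 0.18190641501378668 -165.2681544151644
white spoke [[0.58023975 0.0985355 ]
 [0.54842991 0.07407969]] [-114.63115973 -128.7377604 ]
red spoke ang [-11.  -8.  -5. 107. 109. 110. 112. 113. 115. 116. 118. 119. 121. 126.]
20 61 [-10.9 -39.8  36.3]
30 68 [ -7.4 -39.7  39.1]
40 69 [ -5.6 -39.5  39.2]
50 65 [  0.2 -37.6  39.3]
60 33 [11.7 -9.2 38.4]
70 18 [-1.3 -9.   6.4]
80 20 [-1.6 -9.8  6.5]
90 19 [-1.8 -9.7  5.8]
100 20 [-0.8 -8.7  8.6]
110 31 [ 5.2 -9.4 24.1]
120 37 [10.7 -9.3 32.4]
130 42 [14.7 -9.2 38.8]
140 41 [ 11.6 -19.   39.7]
150 50 [ -0.1 -21.6  37.1]
160 43 [ -1.7 -21.4  18.2]
170 22 [ -2.1 -21.3  17.4]
filter [[0.7713809  0.00893394]]
piston [[0.52230888 0.41353538]]
tin [[ 0.53510706 -0.4045676 ]]
tool down check [-1.57212395e+00  1.99008623e-04 -2.85878720e+00]
```

{"op": "apply_moves", "data": {"plan": [[-0.04,-0.018,-0.032,0,0,0,-1],[-0.08,-0.036,-0.064,0,0,0,-1],[-0.12,-0.054,-0.096,0,0,0,-0.5],[-0.16,-0.072,-0.128,0,0,0,-0.2],[-0.2,-0.09,-0.16,0,0,0,-0.1]]}}

```text
time: 0.72
tool_pos: [0.2945, -0.2931, 0.3281]
tool_rot: [-1.571, -0.0, -2.859]
contact_force: [0.5, -1.0, 0.5]
opening: 0.0663
```

{"op": "apply_moves", "data": {"plan": [[-0.045,0,-0.037,0,0,0,-0.1],[-0.09,0,-0.074,0,0,0,-0.1],[-0.135,0,-0.11,0,0,0,-0.1],[-0.18,0,-0.148,0,0,0,-0.1],[-0.225,0,-0.185,0,0,0,-0.1]]}}

```text
time: 1.35
tool_pos: [0.459, -0.0524, 0.3275]
tool_rot: [-1.571, -0.0, -2.859]
contact_force: [1.0, -1.1, 0.1]
opening: 0.0503
```

```bash
cat >> h.py <<'E'
from scipy.spatial.transform import Rotation as Ro
def to(x,y,z,yawdeg):
    s=robot.observe();R=Ro.from_euler("xyz",s["tool_rot"]);T=Ro.from_euler("xyz",[-90,0,yawdeg],degrees=True)
    print("t",round(s["time"],2),"pos",s["tool_pos"].round(4),"yaw",np.degrees(s["tool_rot"]).round(2),"F",s["contact_force"].round(1),"open",round(s["opening"],4))
    print("shift",R.inv().apply(np.array([x,y,z])-s["tool_pos"]).round(4),"turn",(R.inv()*T).as_rotvec(degrees=True).round(2))
E
python3 -c "
from h import *
to(.595,.1325,.29,-163)"
```

```text
t 1.35 pos [ 0.459  -0.0524  0.3275] yaw [-9.0000e+01 -2.0000e-02 -1.6379e+02] F [ 1.  -1.1  0.1] open 0.0503
shift [-0.1822  0.0375 -0.1396] turn [-0.   -0.79  0.02]
```

{"op": "apply_moves", "data": {"plan": [[-0.045,0.0,-0.035,0,-0.8,0,0],[-0.09,0.0,-0.07,0,-0.8,0,0],[-0.137,0.01,-0.105,0,-0.8,0,0],[-0.182,0.025,-0.1395,0,-0.8,0,0],[-0.182,0.0375,-0.1395,0,-0.8,0,0]]}}

```text
time: 1.98
tool_pos: [0.595, 0.1336, 0.2873]
tool_rot: [-1.572, -0.003, -2.841]
contact_force: [0.1, -0.4, -0.1]
opening: 0.0462
```

```bash
python3 -c "
from h import *
to(.595,.1325,.2555,-163)
a=cams.read_camera('top')[105:235,165:275];b=cams.read_camera('side')[120:250,150:290]
cv2.imwrite('pics/c.png',np.hstack([cv2.resize(a,None,fx=3,fy=3),cv2.resize(b,None,fx=3,fy=3)]))"
```

```text
t 1.98 pos [0.595  0.1336 0.2873] yaw [-9.0070e+01 -1.6000e-01 -1.6276e+02] F [ 0.1 -0.4 -0.1] open 0.0462
shift [0.0002 0.0318 0.0011] turn [0.07 0.24 0.16]
```

View pics/c.png

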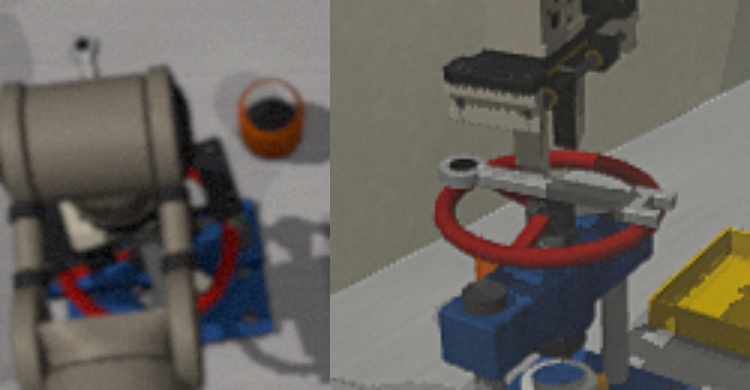

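The fingers straddle the shank at its middle, with the near tip at about (540,175) in the side crop. I'll descend and grip.

{"op": "apply_moves", "data": {"plan": [[0,0.012,0.001,0,0,0,0],[0,0.022,0.001,0,0,0,0],[0,0.029,0.001,0,0,0,0],[0,0.0325,0.001,0,0,0,0],[0,0.0325,0.001,0,0,0,0]]}}

```text
time: 2.7
tool_pos: [0.5945, 0.1294, 0.2576]
tool_rot: [-1.571, -0.0, -2.845]
contact_force: [0.4, 1.0, 1.0]
opening: 0.046
```

```bash
python3 -c "
from h import *
to(.595,.1325,.2555,-163)"
```

```text
t 2.7 pos [0.5945 0.1294 0.2576] yaw [-9.00e+01 -1.00e-02 -1.63e+02] F [0.4 1.  1. ] open 0.046
shift [-0.0014  0.0021 -0.0028] turn [-0.   -0.    0.01]
```

{"op": "apply_moves", "data": {"plan": [[0,0.002,-0.003,0,0,0,0],[0,0.002,-0.003,0,0,0,0.5],[0,0.002,-0.003,0,0,0,1],[0,0.002,-0.003,0,0,0,1],[0,0.002,-0.003,0,0,0,1]], "squeeze": 50}}

```text
time: 3.32
tool_pos: [0.5937, 0.1323, 0.2558]
tool_rot: [-1.571, 0.0, -2.845]
contact_force: [0.9, -1.0, 1.5]
opening: 0.0175
```

{"op": "apply_moves", "data": {"plan": [[0,0,0,0,0,0,1],[0,0,0,0,0,0,1],[0,-0.002,0,0,0,0,1],[0,-0.004,0,0,0,0,1],[0,-0.008,0,0,0,0,1]], "squeeze": 50}}

```text
time: 3.95
tool_pos: [0.5934, 0.1324, 0.2634]
tool_rot: [-1.571, -0.001, -2.845]
contact_force: [0.3, 0.1, -3.2]
opening: 0.0172
```

{"op": "apply_moves", "data": {"plan": [[0,-0.015,0,0,0,0,1],[0.01,-0.04,0.02,0,1,0,1],[0.03,-0.05,0.06,0,3,0,1],[0.055,-0.05,0.11,0,5,0,1],[0.08,-0.05,0.158,0,7.4,0,1]]}}

```text
time: 4.58
tool_pos: [0.5631, -0.0435, 0.3151]
tool_rot: [-1.57, 0.002, -2.975]
contact_force: [0.8, -1.2, -3.5]
opening: 0.0172
```

```bash
python3 -c "
from h import *
to(.541,-.161,.1,-170.4)"
```

```text
t 4.58 pos [ 0.5631 -0.0435  0.3151] yaw [-8.9950e+01  1.0000e-01 -1.7044e+02] F [ 0.8 -1.2 -3.5] open 0.0172
shift [0.0417 0.2152 0.1119] turn [-0.05 -0.04 -0.1 ]
```

{"op": "apply_moves", "data": {"plan": [[0.016,0.0,0.045,0,0,0,1],[0.032,0.0,0.09,0,0,0,1],[0.04,0.04,0.11,0,0,0,1],[0.04,0.09,0.11,0,0,0,1],[0.04,0.14,0.11,0,0,0,1]]}}

```text
time: 5.2
tool_pos: [0.5427, -0.158, 0.1737]
tool_rot: [-1.569, 0.002, -2.975]
contact_force: [0.7, -0.1, -3.5]
opening: 0.0173
```

{"op": "apply_moves", "data": {"plan": [[0,0.03,0,0,0,0,1],[0,0.06,0,0,0,0,1],[0,0.08,0,0,0,0,1],[0,0.085,0,0,0,0,1],[0,0.085,0,0,0,0,1]]}}

```text
time: 5.82
tool_pos: [0.5428, -0.1575, 0.0895]
tool_rot: [-1.57, 0.001, -2.974]
contact_force: [1.1, 0.1, -1.8]
opening: 0.0174
```

```bash
python3 -c "
from h import *
to(.541,-.161,.018,-170.4)
a=cams.read_camera('top')[150:270,255:365];b=cams.read_camera('side')[150:270,230:380]
cv2.imwrite('pics/d.png',np.hstack([cv2.resize(a,None,fx=3,fy=3),cv2.resize(b,None,fx=3,fy=3)]))"
```

```text
t 5.83 pos [ 0.5428 -0.1575  0.0895] yaw [-8.9960e+01  5.0000e-02 -1.7039e+02] F [ 1.1  0.1 -1.8] open 0.0174
shift [0.0025 0.0715 0.0031] turn [-0.04  0.01 -0.05]
```

View pics/d.png

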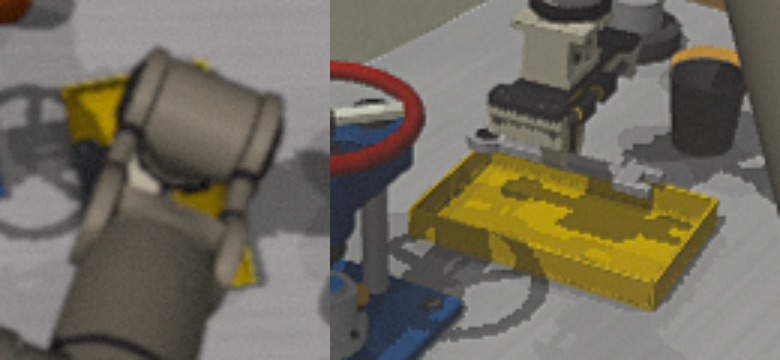

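The spanner hangs level over the tray and well inside its walls: ring end at (485,140), open end at (645,180) in the crop. I'll lower it.

{"op": "apply_moves", "data": {"plan": [[0.001,0.025,0.002,0,0,0,1],[0.002,0.045,0.003,0,0,0,1],[0.002,0.06,0.003,0,0,0,1],[0.002,0.067,0.003,0,0,0,1],[0.002,0.07,0.003,0,0,0,1]]}}

```text
time: 6.55
tool_pos: [0.5411, -0.1606, 0.0189]
tool_rot: [-1.57, 0.0, -2.974]
contact_force: [1.2, 0.3, -2.2]
opening: 0.0172
```

{"op": "apply_moves", "data": {"plan": [[0,0.001,0,0,0,0,1],[0,0.002,0,0,0,0,1],[0,0.002,0,0,0,0,1],[0,0.002,0,0,0,0,1],[0,0.002,0,0,0,0,1]]}}

```text
time: 7.18
tool_pos: [0.5408, -0.1606, 0.0168]
tool_rot: [-1.571, 0.0, -2.974]
contact_force: [1.0, 0.5, -2.5]
opening: 0.0176
```

{"op": "apply_moves", "data": {"plan": [[0,0.0005,0,0,0,0,1],[0,0.001,0,0,0,0,0.7],[0,0.001,0,0,0,0,0.5],[0,0.001,0,0,0,0,0.2],[0,0.001,0,0,0,0,0.2]]}}

```text
time: 7.8
tool_pos: [0.5409, -0.1606, 0.0157]
tool_rot: [-1.571, 0.0, -2.974]
contact_force: [1.2, -0.2, -0.0]
opening: 0.0356
```

{"op": "apply_moves", "data": {"plan": [[0,0,0,0,0,0,0.2],[0,0,0,0,0,0,0.2],[0,-0.02,0,0,0,0,0.2],[0,-0.06,0,0,0,0,0.2],[0,-0.11,0,0,0,0,0.2]]}}

```text
time: 8.43
tool_pos: [0.5401, -0.1602, 0.126]
tool_rot: [-1.572, -0.002, -2.974]
contact_force: [0.6, -0.8, 0.4]
opening: 0.0367
```

{"op": "apply_moves", "data": {"plan": [[0,-0.05,0,0,0,0,0.5],[0,-0.1,0,0,0,0,1],[0,-0.15,0,0,0,0,1],[0,-0.18,0,0,0,0,1],[0,-0.18,0,0,0,0,1]], "squeeze": 20}}

```text
time: 9.05
tool_pos: [0.5416, -0.1608, 0.3083]
tool_rot: [-1.568, 0.005, -2.974]
contact_force: [0.1, -0.6, -0.0]
opening: 0.0
```

```bash
python3 - <<'E'
from h import *
T=cams.read_camera('top');S=cams.read_camera('side');cv2.imwrite('pics/T1.png',T);cv2.imwrite('pics/S1.png',S)
for n,im in(("top",T),("side",S)):print(n,wheel(im,n))
to(.5965,.134,.31,-170.4)
a=T[140:240,170:260];b=S[160:280,170:370]
a=cv2.resize(a,None,fx=3.6,fy=3.6,interpolation=cv2.INTER_CUBIC);b=cv2.resize(b,None,fx=2.2,fy=3,interpolation=cv2.INTER_CUBIC)
cv2.imwrite('pics/e.png',np.hstack([a,b]))
E
```

```text
top (array([0.59455142, 0.13635204]), np.float64(0.0837993148719145), np.int64(648))
side (array([0.59925359, 0.1322457 ]), np.float64(0.08523102644890641), np.int64(499))
t 9.15 pos [ 0.5404 -0.1604  0.3049] yaw [-9.003e+01 -5.000e-02 -1.704e+02] F [-0.6  0.2  0.4] open 0.0006
shift [-0.1044 -0.005  -0.2809] turn [0.03 0.   0.05]
```

View pics/e.png

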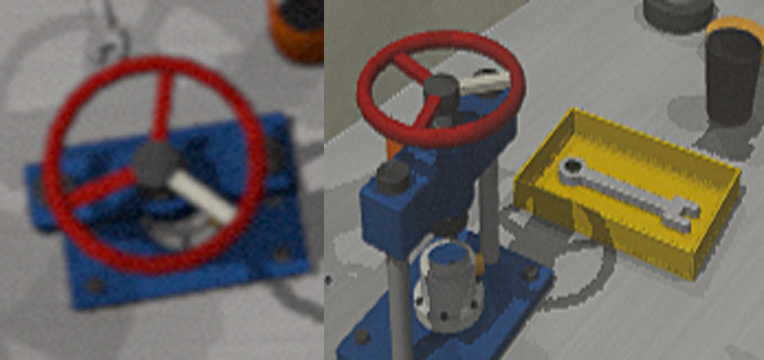

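The spanner lies flat in the tray. In the top crop the hub is at (155,163) and the white spoke's tip at (232,215), so the spoke points to about -126°. Next I'll bring the shut fingers over the window on the counter-clockwise side of the white spoke.

{"op": "apply_moves", "data": {"plan": [[-0.025,-0.004,-0.048,0,3,0,1],[-0.05,-0.005,-0.098,0,5,0,1],[-0.075,-0.005,-0.148,0,8,0,1],[-0.1,-0.005,-0.198,0,9.6,0,1],[-0.117,-0.005,-0.232,0,9.6,0,1]]}}

```text
time: 9.78
tool_pos: [0.6172, 0.0903, 0.3083]
tool_rot: [-1.571, -0.004, -3.14]
contact_force: [-0.7, -1.3, 0.2]
opening: 0.0005
```

```bash
python3 -c "
from h import *
to(.616,.089,.227,180)
T=cv2.imread('pics/T1.png');p=plane('top',[(213.1,185.3)],.24);q=plane('side',[(223.6,190.7)],.24);print(p,q,tri((213.1,185.3),(223.6,190.7)))
c=np.array([.596,.1345]);print(np.degrees(np.arctan2(*(plane('top',[(234.4,199.7),(215.8,160.8),(188,196.1)],.236)-c).T[::-1])))"
```

```text
t 9.78 pos [0.6172 0.0903 0.3083] yaw [ -90.01   -0.22 -179.92] F [-0.7 -1.3  0.2] open 0.0005
shift [0.0009 0.0813 0.0013] turn [0.01 0.08 0.22]
[[0.59287179 0.13435765]] [[0.57900591 0.14788442]] (array([0.59386833, 0.13458917, 0.22969916]), np.float64(0.0026987347325546007))
[-127.17351154   -6.45990616  113.94017461]
```

{"op": "apply_moves", "data": {"plan": [[0,0.02,0,0,0,0,1],[0,0.04,0,0,0,0,1],[0,0.06,0,0,0,0,1],[0,0.075,0,0,0,0,1],[0,0.081,0,0,0,0,1]]}}

```text
time: 10.4
tool_pos: [0.6168, 0.0877, 0.2277]
tool_rot: [-1.571, -0.003, 3.142]
contact_force: [0.1, 0.1, -0.4]
opening: 0.0003
```

```bash
cat >> h.py <<'E'
C=np.array([.595,.135]);RR=.049
def orbit(start,steps,r=RR):
    "rows in tool axes (yaw 180: tool x=-X, z=-Y) from commanded angle start"
    p0=C+r*np.array([np.cos(np.radians(start)),np.sin(np.radians(start))])
    for s in steps:
        a=np.radians(start-s);p=C+r*np.array([np.cos(a),np.sin(a)]);d=p-p0
        print(f"[{-d[0]:.4f}, 0, {-d[1]:.4f}, 0, 0, 0, 1]",end=", ")
    print("->",start-steps[-1])
E
python3 -c "
from h import *
to(.595+.049*np.cos(np.radians(-80)),.135+.049*np.sin(np.radians(-80)),.227,180)
orbit(-80,[8,16,24,32,40])"
```

```text
t 10.4 pos [0.6168 0.0877 0.2277] yaw [-89.99  -0.18 180.  ] F [ 0.1  0.1 -0.4] open 0.0003
shift [0.0133 0.0008 0.0009] turn [-0.01 -0.    0.18]
[0.0068, 0, 0.0007, 0, 0, 0, 1], [0.0136, 0, 0.0005, 0, 0, 0, 1], [0.0204, 0, -0.0007, 0, 0, 0, 1], [0.0269, 0, -0.0028, 0, 0, 0, 1], [0.0330, 0, -0.0058, 0, 0, 0, 1], -> -120
```

{"op": "apply_moves", "data": {"plan": [[0.007,0,0.001,0,0,0,1],[0.0133,0,0.001,0,0,0,1],[0.0133,0,0.001,0,0,0,1],[0.0133,0,0.001,0,0,0,1],[0.0133,0,0.001,0,0,0,1]]}}

```text
time: 11.02
tool_pos: [0.6043, 0.0868, 0.2299]
tool_rot: [-1.571, 0.0, -3.142]
contact_force: [0.7, 0.8, -0.0]
opening: 0.0005
```

{"op": "apply_moves", "data": {"plan": [[0.007,0,0.0007,0,0,0,1],[0.0136,0,0.0005,0,0,0,1],[0.0204,0,-0.0007,0,0,0,1],[0.027,0,-0.0028,0,0,0,1],[0.033,0,-0.0058,0,0,0,1]]}}

```text
time: 11.65
tool_pos: [0.5729, 0.0918, 0.2307]
tool_rot: [-1.57, 0.006, 3.141]
contact_force: [7.1, -2.7, 0.3]
opening: 0.0003
```

```bash
cat >> h.py <<'E'
def st():
    s=robot.observe();d=s["tool_pos"][:2]-C;r=np.hypot(*d);a=np.arctan2(d[1],d[0]);F=s["contact_force"]
    t=np.array([np.sin(a),-np.cos(a)])  # clockwise
    print("t",round(s["time"],2),"tool r",r.round(4),"ang",np.degrees(a).round(1),"z",s["tool_pos"][2].round(4),"F",F.round(1),"resist",(-F[:2]@t).round(1),"radial",(F[:2]@d/r).round(1),"torque",s["torque"].round(2))
E
python3 -c "
from h import *
st();orbit(-120,[9,18,27,36,45])"
```

```text
t 11.65 tool r 0.0485 ang -117.1 z 0.2307 F [ 7.1 -2.7  0.3] resist 7.6 radial -0.8 torque [-0.45 -1.18 -0.09]
[0.0063, 0, -0.0044, 0, 0, 0, 1], [0.0119, 0, -0.0096, 0, 0, 0, 1], [0.0166, 0, -0.0157, 0, 0, 0, 1], [0.0203, 0, -0.0225, 0, 0, 0, 1], [0.0228, 0, -0.0298, 0, 0, 0, 1], -> -165
```

{"op": "apply_moves", "data": {"plan": [[0.0063,0.001,-0.0044,0,0,0,1],[0.0119,0.002,-0.0096,0,0,0,1],[0.0166,0.002,-0.0157,0,0,0,1],[0.0203,0.002,-0.0225,0,0,0,1],[0.0228,0.002,-0.0298,0,0,0,1]]}}

```text
time: 12.28
tool_pos: [0.5492, 0.1204, 0.2284]
tool_rot: [-1.567, 0.004, 3.141]
contact_force: [3.1, -8.5, 0.3]
opening: 0.0007
```

```bash
python3 -c "
from h import *
st()
for a in range(-165,-460,-45):orbit(a,[9,18,27,36,45])"
```

```text
t 12.28 tool r 0.048 ang -162.3 z 0.2284 F [ 3.1 -8.5  0.3] resist 9.0 radial -0.3 torque [-1.29 -0.59 -0.09]
[0.0014, 0, -0.0076, 0, 0, 0, 1], [0.0016, 0, -0.0152, 0, 0, 0, 1], [0.0006, 0, -0.0229, 0, 0, 0, 1], [-0.0016, 0, -0.0302, 0, 0, 0, 1], [-0.0049, 0, -0.0372, 0, 0, 0, 1], -> -210
[-0.0044, 0, -0.0063, 0, 0, 0, 1], [-0.0096, 0, -0.0119, 0, 0, 0, 1], [-0.0157, 0, -0.0166, 0, 0, 0, 1], [-0.0225, 0, -0.0203, 0, 0, 0, 1], [-0.0298, 0, -0.0228, 0, 0, 0, 1], -> -255
[-0.0076, 0, -0.0014, 0, 0, 0, 1], [-0.0152, 0, -0.0016, 0, 0, 0, 1], [-0.0229, 0, -0.0006, 0, 0, 0, 1], [-0.0302, 0, 0.0016, 0, 0, 0, 1], [-0.0372, 0, 0.0049, 0, 0, 0, 1], -> -300
[-0.0063, 0, 0.0044, 0, 0, 0, 1], [-0.0119, 0, 0.0096, 0, 0, 0, 1], [-0.0166, 0, 0.0157, 0, 0, 0, 1], [-0.0203, 0, 0.0225, 0, 0, 0, 1], [-0.0228, 0, 0.0298, 0, 0, 0, 1], -> -345
[-0.0014, 0, 0.0076, 0, 0, 0, 1], [-0.0016, 0, 0.0152, 0, 0, 0, 1], [-0.0006, 0, 0.0229, 0, 0, 0, 1], [0.0016, 0, 0.0302, 0, 0, 0, 1], [0.0049, 0, 0.0372, 0, 0, 0, 1], -> -390
[0.0044, 0, 0.0063, 0, 0, 0, 1], [0.0096, 0, 0.0119, 0, 0, 0, 1], [0.0157, 0, 0.0166, 0, 0, 0, 1], [0.0225, 0, 0.0203, 0, 0, 0, 1], [0.0298, 0, 0.0228, 0, 0, 0, 1], -> -435
[0.0076, 0, 0.0014, 0, 0, 0, 1], [0.0152, 0, 0.0016, 0, 0, 0, 1], [0.0229, 0, 0.0006, 0, 0, 0, 1], [0.0302, 0, -0.0016, 0, 0, 0, 1], [0.0372, 0, -0.0049, 0, 0, 0, 1], -> -480
```

{"op": "apply_moves", "data": {"plan": [[0.0014,0,-0.0076,0,0,0,1],[0.0016,0,-0.0152,0,0,0,1],[0.0006,0,-0.0229,0,0,0,1],[-0.0016,0,-0.0302,0,0,0,1],[-0.0049,0,-0.0372,0,0,0,1]]}}

```text
time: 12.9
tool_pos: [0.5522, 0.1581, 0.2275]
tool_rot: [-1.568, -0.002, 3.141]
contact_force: [-2.7, -5.7, -0.0]
opening: 0.0005
```

```bash
python3 -c "
from h import *
st()"
```

```text
t 12.9 tool r 0.0486 ang 151.6 z 0.2275 F [-2.7 -5.7 -0. ] resist 6.3 radial -0.3 torque [-0.87  0.4  -0.01]
```

{"op": "apply_moves", "data": {"plan": [[-0.0044,0,-0.0063,0,0,0,1],[-0.0096,0,-0.0119,0,0,0,1],[-0.0157,0,-0.0166,0,0,0,1],[-0.0225,0,-0.0203,0,0,0,1],[-0.0298,0,-0.0228,0,0,0,1]]}}

```text
time: 13.52
tool_pos: [0.5805, 0.1813, 0.2271]
tool_rot: [-1.568, -0.006, 3.141]
contact_force: [-10.3, -5.5, 2.1]
opening: 0.0006
```

```bash
python3 -c "
from h import *
st()"
```

```text
t 13.53 tool r 0.0485 ang 107.4 z 0.2271 F [-10.3  -5.5   2.1] resist 11.5 radial -2.2 torque [-0.77  1.6  -0.21]
```

{"op": "apply_moves", "data": {"plan": [[-0.0076,0,-0.0014,0,0,0,1],[-0.0152,0,-0.0016,0,0,0,1],[-0.0229,0,-0.0006,0,0,0,1],[-0.0302,0,0.0016,0,0,0,1],[-0.0372,0,0.0049,0,0,0,1]]}}

```text
time: 14.15
tool_pos: [0.6178, 0.1785, 0.2269]
tool_rot: [-1.572, -0.006, -3.141]
contact_force: [-7.3, 3.6, 0.2]
opening: 0.0005
```

```bash
python3 -c "
from h import *
st()"
```

```text
t 14.15 tool r 0.0491 ang 62.3 z 0.2269 F [-7.3  3.6  0.2] resist 8.2 radial -0.2 torque [ 0.56  1.05 -0.09]
```

{"op": "apply_moves", "data": {"plan": [[-0.0063,0,0.0044,0,0,0,1],[-0.0119,0,0.0096,0,0,0,1],[-0.0166,0,0.0157,0,0,0,1],[-0.0203,0,0.0225,0,0,0,1],[-0.0228,0,0.0298,0,0,0,1]]}}

```text
time: 14.78
tool_pos: [0.6415, 0.1501, 0.2274]
tool_rot: [-1.575, -0.003, -3.14]
contact_force: [-2.3, 8.5, -0.5]
opening: 0.0003
```

{"op": "apply_moves", "data": {"plan": [[-0.0014,0,0.0076,0,0,0,1],[-0.0016,0,0.0152,0,0,0,1],[-0.0006,0,0.0229,0,0,0,1],[0.0016,0,0.0302,0,0,0,1],[0.0049,0,0.0372,0,0,0,1]]}}

```text
time: 15.4
tool_pos: [0.6382, 0.1121, 0.228]
tool_rot: [-1.574, 0.002, -3.141]
contact_force: [1.9, 5.9, 0.1]
opening: 0.0004
```

{"op": "apply_moves", "data": {"plan": [[0.0044,0,0.0063,0,0,0,1],[0.0096,0,0.0119,0,0,0,1],[0.0157,0,0.0166,0,0,0,1],[0.0225,0,0.0203,0,0,0,1],[0.0298,0,0.0228,0,0,0,1]]}}

```text
time: 16.02
tool_pos: [0.6097, 0.0887, 0.2284]
tool_rot: [-1.573, 0.005, -3.142]
contact_force: [9.4, 4.7, -2.6]
opening: 0.0008
```

```bash
python3 - <<'E'
from h import *
st()
S=cams.read_camera('side');T=cams.read_camera('top')
a=cv2.resize(S[160:300,170:285],None,fx=3,fy=3,interpolation=cv2.INTER_CUBIC);b=cv2.resize(T[120:260,165:280],None,fx=3,fy=3)
cv2.imwrite('pics/f.png',np.hstack([a,b]))
for a in range(-435,-520,-20):orbit(a,[4,8,12,16,20])
E
```

```text
t 16.02 tool r 0.0486 ang -72.4 z 0.2284 F [ 9.4  4.7 -2.6] resist 10.4 radial -1.6 torque [ 0.81 -1.49 -0.19]
[0.0033, 0, 0.0008, 0, 0, 0, 1], [0.0067, 0, 0.0013, 0, 0, 0, 1], [0.0101, 0, 0.0016, 0, 0, 0, 1], [0.0135, 0, 0.0017, 0, 0, 0, 1], [0.0170, 0, 0.0015, 0, 0, 0, 1], -> -455
[0.0034, 0, -0.0004, 0, 0, 0, 1], [0.0068, 0, -0.0011, 0, 0, 0, 1], [0.0101, 0, -0.0020, 0, 0, 0, 1], [0.0133, 0, -0.0031, 0, 0, 0, 1], [0.0164, 0, -0.0044, 0, 0, 0, 1], -> -475
[0.0030, 0, -0.0016, 0, 0, 0, 1], [0.0060, 0, -0.0033, 0, 0, 0, 1], [0.0088, 0, -0.0053, 0, 0, 0, 1], [0.0114, 0, -0.0074, 0, 0, 0, 1], [0.0139, 0, -0.0098, 0, 0, 0, 1], -> -495
[0.0023, 0, -0.0025, 0, 0, 0, 1], [0.0045, 0, -0.0052, 0, 0, 0, 1], [0.0064, 0, -0.0080, 0, 0, 0, 1], [0.0082, 0, -0.0109, 0, 0, 0, 1], [0.0098, 0, -0.0139, 0, 0, 0, 1], -> -515
[0.0013, 0, -0.0031, 0, 0, 0, 1], [0.0024, 0, -0.0064, 0, 0, 0, 1], [0.0033, 0, -0.0097, 0, 0, 0, 1], [0.0040, 0, -0.0130, 0, 0, 0, 1], [0.0044, 0, -0.0164, 0, 0, 0, 1], -> -535
```

View pics/f.png

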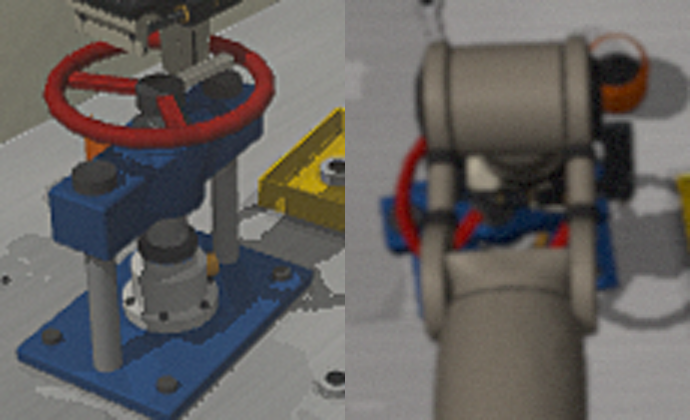

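The dark ram pad at about (167,245) in the side crop is already close to the pump's top, so I'll take smaller steps.

{"op": "apply_moves", "data": {"plan": [[0.0033,0,0.0008,0,0,0,1],[0.0067,0,0.0013,0,0,0,1],[0.0101,0,0.0016,0,0,0,1],[0.0135,0,0.0017,0,0,0,1],[0.017,0,0.0015,0,0,0,1]]}}

```text
time: 16.75
tool_pos: [0.5935, 0.0863, 0.2286]
tool_rot: [-1.571, 0.006, 3.141]
contact_force: [7.9, 1.2, -1.1]
opening: 0.0004
```

```bash
python3 -c "
from h import *
st()"
```

```text
t 16.75 tool r 0.0488 ang -91.8 z 0.2286 F [ 7.9  1.2 -1.1] resist 7.8 radial -1.4 torque [ 0.18 -1.44 -0.19]
```

{"op": "apply_moves", "data": {"plan": [[0.0034,0,-0.0004,0,0,0,1],[0.0068,0,-0.0011,0,0,0,1],[0.0101,0,-0.002,0,0,0,1],[0.0133,0,-0.0031,0,0,0,1],[0.0164,0,-0.0044,0,0,0,1]]}}

```text
time: 17.38
tool_pos: [0.5768, 0.0898, 0.2286]
tool_rot: [-1.569, 0.006, 3.141]
contact_force: [7.4, -1.9, 0.7]
opening: 0.0003
```

```bash
python3 -c "
from h import *
st()"
```

```text
t 17.38 tool r 0.0488 ang -111.9 z 0.2286 F [ 7.4 -1.9  0.7] resist 7.6 radial -1.1 torque [-0.36 -1.16 -0.12]
```

```bash
python3 - <<'E'
from h import *
S=cams.read_camera('side')
cv2.imwrite('pics/g.png',cv2.resize(S[215:275,195:260],None,fx=9,fy=9,interpolation=cv2.INTER_CUBIC))
print(proj("side",[[.595,.135,z] for z in (.015,.073,.083,.093,.202)]))
for a in range(-475,-640,-6):orbit(a,[1.2,2.4,3.6,4.8,6])
E
```

```text
[[225.88464188 262.17559221]
 [225.05124263 244.02302811]
 [224.90364615 240.80817692]
 [224.75486458 237.56751293]
 [223.05212409 200.47951967]]
[0.0009, 0, -0.0004, 0, 0, 0, 1], [0.0018, 0, -0.0009, 0, 0, 0, 1], [0.0027, 0, -0.0014, 0, 0, 0, 1], [0.0036, 0, -0.0019, 0, 0, 0, 1], [0.0045, 0, -0.0024, 0, 0, 0, 1], -> -481
[0.0009, 0, -0.0005, 0, 0, 0, 1], [0.0017, 0, -0.0011, 0, 0, 0, 1], [0.0026, 0, -0.0017, 0, 0, 0, 1], [0.0034, 0, -0.0023, 0, 0, 0, 1], [0.0043, 0, -0.0029, 0, 0, 0, 1], -> -487
[0.0008, 0, -0.0006, 0, 0, 0, 1], [0.0016, 0, -0.0013, 0, 0, 0, 1], [0.0024, 0, -0.0019, 0, 0, 0, 1], [0.0032, 0, -0.0026, 0, 0, 0, 1], [0.0039, 0, -0.0033, 0, 0, 0, 1], -> -493
[0.0007, 0, -0.0007, 0, 0, 0, 1], [0.0015, 0, -0.0014, 0, 0, 0, 1], [0.0022, 0, -0.0022, 0, 0, 0, 1], [0.0029, 0, -0.0029, 0, 0, 0, 1], [0.0036, 0, -0.0037, 0, 0, 0, 1], -> -499
[0.0007, 0, -0.0008, 0, 0, 0, 1], [0.0013, 0, -0.0016, 0, 0, 0, 1], [0.0019, 0, -0.0024, 0, 0, 0, 1], [0.0026, 0, -0.0032, 0, 0, 0, 1], [0.0032, 0, -0.0040, 0, 0, 0, 1], -> -505
[0.0006, 0, -0.0008, 0, 0, 0, 1], [0.0011, 0, -0.0017, 0, 0, 0, 
[... 3404 characters left out ...]
 0, 0, 0, 1], [-0.0020, 0, -0.0003, 0, 0, 0, 1], [-0.0030, 0, -0.0005, 0, 0, 0, 1], [-0.0041, 0, -0.0006, 0, 0, 0, 1], [-0.0051, 0, -0.0007, 0, 0, 0, 1], -> -625
[-0.0010, 0, -0.0001, 0, 0, 0, 1], [-0.0020, 0, -0.0001, 0, 0, 0, 1], [-0.0031, 0, -0.0002, 0, 0, 0, 1], [-0.0041, 0, -0.0002, 0, 0, 0, 1], [-0.0051, 0, -0.0002, 0, 0, 0, 1], -> -631
[-0.0010, 0, 0.0000, 0, 0, 0, 1], [-0.0021, 0, 0.0001, 0, 0, 0, 1], [-0.0031, 0, 0.0002, 0, 0, 0, 1], [-0.0041, 0, 0.0002, 0, 0, 0, 1], [-0.0051, 0, 0.0004, 0, 0, 0, 1], -> -637
[-0.0010, 0, 0.0001, 0, 0, 0, 1], [-0.0020, 0, 0.0003, 0, 0, 0, 1], [-0.0030, 0, 0.0005, 0, 0, 0, 1], [-0.0040, 0, 0.0007, 0, 0, 0, 1], [-0.0051, 0, 0.0009, 0, 0, 0, 1], -> -643
```

View pics/g.png

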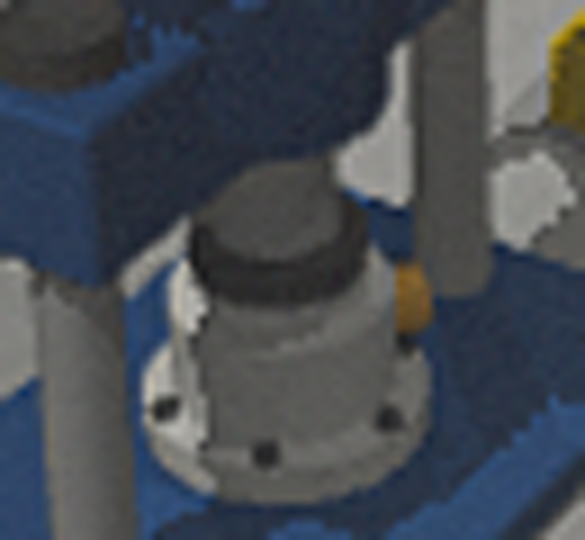

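```bash
python3 - <<'E'
from h import *
o,_=ray("side",(0,0));d=o[:2]-C;d/=np.linalg.norm(d)
for z in (.070,.073,.076,.079,.082,.085,.09):
    print(z,proj("side",[[*(C+.026*d),z]]).round(1))
print("pump foot front",proj("side",[[*(C+.042*d),.015]]))
st()
E
```

```text
0.07 [[225.4 250.9]]
0.073 [[225.3 249.9]]
0.076 [[225.3 248.9]]
0.079 [[225.2 247.9]]
0.082 [[225.2 247. ]]
0.085 [[225.1 246. ]]
0.09 [[225.1 244.4]]
pump foot front [[226.3404371  272.10342929]]
t 17.43 tool r 0.0488 ang -112.7 z 0.2286 F [ 5.7 -1.3  0.6] resist 5.8 radial -1.0 torque [-0.3  -0.83 -0.09]
```

The pad's front edge is at row 249, which puts the remaining gap at about 0–4 mm. I'll use 6° steps with force checks.

{"op": "apply_moves", "data": {"plan": [[0.0009,0,-0.0004,0,0,0,1],[0.0018,0,-0.0009,0,0,0,1],[0.0027,0,-0.0014,0,0,0,1],[0.0036,0,-0.0019,0,0,0,1],[0.0045,0,-0.0024,0,0,0,1]]}}

```text
time: 18.05
tool_pos: [0.5721, 0.092, 0.2285]
tool_rot: [-1.569, 0.005, 3.141]
contact_force: [7.0, -2.8, 0.9]
opening: 0.0004
```

```bash
python3 -c "
from h import *
st()"
```

```text
t 18.05 tool r 0.0488 ang -118.0 z 0.2285 F [ 7.  -2.8  0.9] resist 7.5 radial -0.8 torque [-0.47 -1.07 -0.09]
```

{"op": "apply_moves", "data": {"plan": [[0.0009,0,-0.0005,0,0,0,1],[0.0017,0,-0.0011,0,0,0,1],[0.0026,0,-0.0017,0,0,0,1],[0.0034,0,-0.0023,0,0,0,1],[0.0043,0,-0.0029,0,0,0,1]]}}

```text
time: 18.68
tool_pos: [0.5676, 0.0947, 0.2284]
tool_rot: [-1.569, 0.004, 3.141]
contact_force: [5.3, -4.2, 0.9]
opening: 0.0003
```

```bash
python3 -c "
from h import *
st()"
```

```text
t 18.68 tool r 0.0487 ang -124.2 z 0.2284 F [ 5.3 -4.2  0.9] resist 6.8 radial 0.5 torque [-0.55 -0.96 -0.14]
```

{"op": "apply_moves", "data": {"plan": [[0.0008,0,-0.0006,0,0,0,1],[0.0016,0,-0.0013,0,0,0,1],[0.0024,0,-0.0019,0,0,0,1],[0.0032,0,-0.0026,0,0,0,1],[0.0039,0,-0.0033,0,0,0,1]]}}

```text
time: 19.3
tool_pos: [0.5643, 0.0974, 0.2285]
tool_rot: [-1.568, 0.006, 3.141]
contact_force: [8.6, -6.6, -1.1]
opening: -0.0
```

```bash
python3 -c "
from h import *
st()"
```

```text
t 19.3 tool r 0.0485 ang -129.3 z 0.2285 F [ 8.6 -6.6 -1.1] resist 10.9 radial -0.3 torque [-0.99 -1.42 -0.1 ]
```

{"op": "apply_moves", "data": {"plan": [[0.0005,0,-0.0005,0,0,0,1],[0.001,0,-0.001,0,0,0,1],[0.0015,0,-0.0015,0,0,0,1],[0.002,0,-0.002,0,0,0,1],[0.0025,0,-0.0025,0,0,0,1]]}}

```text
time: 19.92
tool_pos: [0.5635, 0.0985, 0.2287]
tool_rot: [-1.566, 0.009, 3.14]
contact_force: [14.5, -10.7, -2.1]
opening: 0.0006
```

```bash
python3 -c "
from h import *
st()"
```

```text
t 19.93 tool r 0.0483 ang -130.8 z 0.2287 F [ 14.5 -10.7  -2.1] resist 17.9 radial -1.4 torque [-1.82 -2.32 -0.14]
```

The wheel is tight: about 18 N at a lever of roughly 46 mm, which is about 15 N at 55 mm. I'll hold briefly, then back off and lift out.

{"op": "apply_moves", "data": {"plan": [[0,0,0,0,0,0,1],[0,0,0,0,0,0,1],[-0.004,0,0.004,0,0,0,1],[-0.008,0,0.007,0,0,0,1],[-0.012,0,0.008,0,0,0,1]]}}

```text
time: 20.55
tool_pos: [0.5715, 0.0937, 0.2275]
tool_rot: [-1.571, -0.001, -3.141]
contact_force: [0.7, 0.4, 0.3]
opening: 0.0005
```

```bash
python3 -c "
from h import *
st()"
```

```text
t 20.55 tool r 0.0476 ang -119.6 z 0.2275 F [0.7 0.4 0.3] resist 0.4 radial -0.7 torque [ 0.02  0.05 -0.01]
```

{"op": "apply_moves", "data": {"plan": [[0,0,0,0,0,0,1],[0,-0.02,0,0,0,0,1],[0,-0.05,0,0,0,0,1],[0,-0.08,0,0,0,0,1],[0,-0.11,0,0,0,0,1]]}}

```text
time: 21.18
tool_pos: [0.5714, 0.094, 0.3386]
tool_rot: [-1.571, -0.0, -3.141]
contact_force: [-0.1, 0.3, -0.1]
opening: 0.0003
```

{"op": "apply_moves", "data": {"plan": [[0.03,0,0.03,0,0,0,1],[0.06,0,0.07,0,0,0,1],[0.08,0,0.12,0,0,0,1],[0.09,0,0.17,0,0,0,1],[0.1,0,0.2,0,0,0,1]]}}

```text
time: 21.8
tool_pos: [0.4709, -0.108, 0.3378]
tool_rot: [-1.57, 0.0, 3.14]
contact_force: [0.6, -0.0, 0.5]
opening: 0.0008
```

```bash
python3 - <<'E'
from h import *
st()
S=cams.read_camera('side');T=cams.read_camera('top')
a=cv2.resize(S[150:370,120:400],None,fx=1.7,fy=1.7,interpolation=cv2.INTER_CUBIC);b=cv2.resize(S[215:275,195:245],None,fx=6,fy=6)
b=cv2.resize(b,(300,a.shape[0]));cv2.imwrite('pics/i.png',np.hstack([a,b]))
T2=cams.read_camera('top');m=slice(140,245);print("wheel still: red px changed",(red(T)[m,175:255]^red(T2)[m,175:255]).sum())
T1=cv2.imread('pics/top0.png').astype(int);d=np.abs(T.astype(int)-T1).max(2)>40
for n,(u,v) in dict(filter=(255,145),piston=(133,221),tin=(383,212)).items():print(n,"changed px",d[v-15:v+15,u-15:u+15].sum())
E
```

```text
t 21.8 tool r 0.2729 ang -117.1 z 0.3378 F [ 0.6 -0.   0.5] resist 0.6 radial -0.2 torque [ 0.04  0.03 -0.03]
wheel still: red px changed 51
filter changed px 0
piston changed px 0
tin changed px 0
```

View pics/i.png

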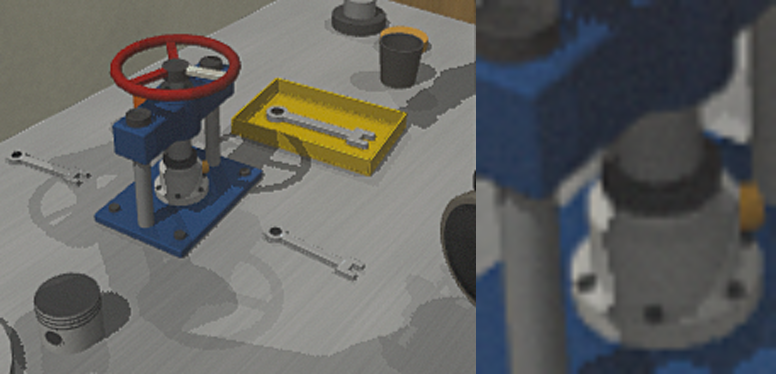

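The spanner lies flat in the tray, the ram sits on the upright pump housing, and the filter, piston and tin are unchanged. I'll hand in.

```bash
python3 -c "
from cell import robot
print(robot.hand_in())"
```

```text
the job is handed in; nothing more can be done
None
```

I gripped the spanner at mid-shank, lowered it into the yellow tray and let go there. With the fingers shut, I pushed the white spoke clockwise a bit more than one full turn, until the wheel came up tight. I then backed off, lifted clear and handed the job in at about 22 s.

- **Tightness:** the last push read about 18 N at the tool, roughly 15 N at 55 mm, against 6–8 N running free at that angle. That is above the 12 N for a firm clamp and below the 27 N limit. The force of the ram on the pump was not measured directly, only inferred from the push and the picture.
- **Last picture:** the spanner lies flat in the tray, and the ram sits on the upright pump housing.
- **Bystanders and arm:** the image areas around the filter, piston and tin are unchanged from the start. The tool touches nothing (contact force below 1 N).
- **Disagreements:** the two cameras placed the wheel's centre about 6 mm apart, so I used a value in between, and the orbit cleared the rim and hub. Two top pictures after release differed by 51 red pixels around the wheel. I took that as image noise and did not check it further.

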